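Contact check of a titanium device can with a sprung press

ROBOT

A 7-joint arm with a two-finger parallel gripper is mounted at the origin on the work surface. World frame = base frame: x ahead of the robot, y to its left, z up, the work surface at z = 0. Lengths are in m, angles in rad, forces in N, time in s.
With the tool pointing down it reaches from about 0.4 to 0.875 m from the base axis. Payload 19.3 kg.
Tool frame: the origin (TCP) lies midway between the tips of the shut fingers; the grasp point (between the pads) lies 19 mm behind it; z points along the fingers, y is the line along which they close (so a half turn about z gives the same grasp; the last joint's range is limited). The gripper opens to 85 mm and grips with 20 to 120 N. Pads are 22 mm wide; open, the fingers measure 114 mm over their backs; the gripper's body (76 mm by 85 mm) begins 54 mm behind the grasp point. The pads swing forward as they close: fully open they stand 13 mm farther back than shut.
Start: joints at [1.215, 0.521, -0.036, 1.599, 0.021, 1.021, -0.113], TCP at [0.176, -0.6, 0.231] pointing down, gripper open.
Joint ranges: [-2.91, 2.91], [-0.3, 2.13], [-1.5, 1.42], [0.17, 2.43], [-1.26, 4.41], [0.16, 1.93], [-2.52, 2.52]. Speed limits (rad/s): [1.89, 1.89, 2.39, 2.39, 3.01, 3.01, 3.01].

INTERFACE

Orientations are given as [roll, pitch, yaw] about the fixed x, y, z axes, in that order (R = Rz(yaw) Ry(pitch) Rx(roll)).
In Python, from workcell import * gives the robot as it stands. The module is installed in compiled form; this text tells all that it offers.
- The arm moves only by the tool play_rows, never from a script. Its argument "deltas" is a list of rows, each a list of 7 numbers: the shift along the tool's x, y, z in units of 500 mm (1.0 is 500 mm), then the turn, a rotation vector about the tool's x, y, z in units of 120 degrees (1.0 is 120 degrees), then the closure, from 0 (fully open) to 1 (shut). A call has 1 to 10 rows; each row is the pose to reach, as a shift and turn from the pose commanded when the call began, along the tool's axes at that moment; what a row does not reach only later rows make up. A row lasts 1/10 s, in which the tool goes at most 50 mm and 8.59 degrees, less where a joint would pass 70% of its speed; a pose out of reach is approached as far as the arm can. A call with a number of a shift or a turn outside -1 to 1 is refused whole. A call with a gripper value outside its range is refused whole. The fingers move at their own pace and stop on an object; "newtons" is the grip in N (left out, the last holds). Time passes only in rows, so rows that repeat a pose let the fingers close. It gives the time, the measured TCP pose, the force, the opening and the grip force at its end, in the units of the state.
- observe(): the state, without advancing time (a new reading comes with each control period).
- grab_frame(name): name is "scene" or "top"; returns the picture (420x560x3 uint8, red, green, blue); there is no depth.
- get_calibration(name): a dict with "fovy" (degrees; the focal length in pixels is half the picture's height over the tangent of half this angle, whatever the lens; pixels are square), "cx", "cy" (the principal point, pixels), "xyz" and "rotation" of the camera in the world. Camera axes: x right, y down, z forward; pixel columns grow to the right and rows downward; lengths in m; the calibration is good to about 2 mm. A picture is of the moment at which its call begins. get_calibration takes no time and is no camera call.
- job_done(): hands the job in; it is judged then, once.
The state is a dict: "clock": time; "qpos": joint angles; "qd": joint speeds; "joint_efforts": joint torques, N m; "position": TCP position; "tool_rot": TCP orientation; "force": force on the tool from outside, world axes, zero at the start; "moment": the same for the moment, N m; "grip_width": finger opening in m; "finger_force": force on a finger pad.
Only numpy, scipy, OpenCV 4.12 (cv2) and the standard library are available. Lean on these libraries where they do the work, as an engineer would, in place of code of your own. Each camera call takes 0.05 s, during which the arm holds its last target. There are 200 camera calls.

TASK

On one of the two small check presses lies a titanium implant can, on the other a yellow practice blank. Push the blue pad of the press with the titanium can right down, so that its brass contact bears on the can, and keep it down for a full second; then let the sprung arm come up slowly under your fingers, over about two seconds or more, all the way to its rest - never let it snap up. Leave the press with the yellow blank alone, and move clear when the arm is home.

Things in the scene. Friction and masses are not known exactly. Their poses are not given: they have to be found in the camera images.
- check_pad (a point): Centre of the top of the round blue pad (40 mm wide) at the free end of the sprung aluminium arm of the press that holds the titanium can; push down here. About 118 mm above the bench at rest, 76 mm fully pressed (also 6 mm farther from the hinge). x points along the arm to the hinge, z out of the pad. Press fixed to the bench: base 200 x 100 mm, arm 22 mm wide, grey hinge cheeks 90 mm high.
- check_arm (a joint): Angle of that arm: 0 at rest (up, against its stop), growing as it is pushed down, 0.28 rad fully down (hard stop). The pad is 150 mm from the hinge. A spring always pushes it up: about 6 N at the pad to start it, about 15 N fully down. Let go, it snaps up at 2 to 3 m/s.
- titanium_can: Silvery flat rounded device can with clear plastic header, 48 x 60 x 8 mm, loose in the shallow green nest of its press, under the arm, about 65 mm from the pad towards the hinge; origin at the centre of its underside, 24 mm above the bench. The sprung brass contact under the arm meets it about 0.23 rad down and bears on it with about 5 N when the arm is fully down. It stays in its nest.
- spare_arm (a joint): Angle of the arm of the other, identical press, whose nest holds the yellow plastic blank: 0 at rest (up). Not to be pressed.
Not all that is in view belongs to the job. What is shaped like the part that bears check_pad but pink is not meant. What is shaped like the part that bears spare_arm but turquoise is not meant.

How it is judged:
By the outcome, as a careful person would: the job done as asked, in the order asked, and still so for the second after the job is handed in, with the robot touching nothing.
It also fails if it takes over 35 s, if anything falls off the work surface, if the arm or the gripper's body presses on something with over 40 N, if the wrist force passes 120 N, or if a joint passes its speed limit or range.

## Working session

There is one attempt and no reset: what is moved stays moved. The work goes in short steps, Python scripts to look and compute and a tool call to move; the robot and the scene stay as the last step left them, time stands still between calls to the robot, and variables do not carry over. Pictures are saved under pics/ and viewed, at most 10 in all, crops included, and the job is handed in when it is done.

Besides the shell and the picture viewer there is one more tool, called in YAML: its name, and indented under it one key for each argument. play_rows: Moves the arm, as the interface text tells. Its arguments: {"type":"object","properties":{"deltas":{"type":"array"},"newtons":{"type":"number"}},"required":["deltas"]}

```bash
mkdir -p pics; python3 - <<'E'
from workcell import *
import cv2
for n in ("scene","top"):
    f=grab_frame(n); cv2.imwrite(f"pics/{n}0.png",f[:,:,::-1]); print(n,get_calibration(n))
s=observe(); print(s)
E
```

```text
scene {'fovy': 49.45645913615287, 'cx': 279.03290141187426, 'cy': 211.465852464553, 'xyz': array([0.95941377, 0.39529962, 0.97861915]), 'rotation': array([-2.53524768, -0.01385538,  2.55513111])}
top {'fovy': 54.75291903606571, 'cx': 275.326277579017, 'cy': 211.16834559379123, 'xyz': array([ 0.47993895, -0.08758061,  1.16948381]), 'rotation': array([-3.01175445,  0.01948457, -1.5867277 ])}
{'clock': 0.1, 'qpos': array([ 1.21479995,  0.5219374 , -0.03632846,  1.59993892,  0.02119709,
        1.02108138, -0.11276785]), 'qd': array([-0.00010046, -0.00235937, -0.00013586, -0.00035632, -0.00239531,
        0.00113206,  0.0001149 ]), 'joint_efforts': array([ 3.49320246e-03, -9.28502727e+01,  1.98429421e+00, -3.70535624e+01,
        1.81839766e-02,  5.34933060e-03,  6.70105464e-06]), 'position': array([ 0.17608907, -0.59937874,  0.23079819]), 'tool_rot': array([-3.14061456e+00,  6.45026865e-05,  2.85816729e-01]), 'force': array([-0.26739135, -0.56755345, -0.49287261]), 'moment': array([-0.0283167 , -0.00065869,  0.01113139]), 'finger_force': 0.0, 'grip_width': 0.0856964757282434}
```

View pics/scene0.png

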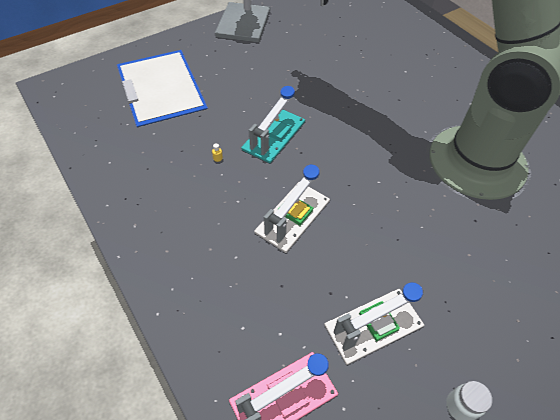

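View pics/top0.png

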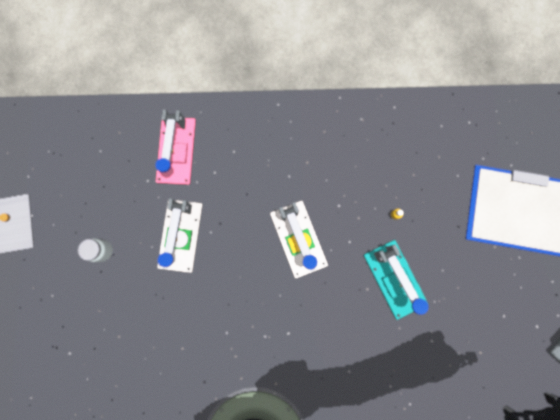

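Candidates for the pad, in scene pixels (top pixels in brackets):
- (412,292) [166,260]: white press, green nest, silvery content. This is my choice.
- (311,172) [310,262]: white press with the yellow blank.
- (318,364) [163,165]: pink decoy.
- (288,92) [420,306]: turquoise decoy.

Next I'll check the choice in a close crop and measure.

```bash
cat > h.py <<'E'
import numpy as np, cv2
from scipy.spatial.transform import Rotation as Ro
from workcell import *
def ray(n,u,v):
    c=get_calibration(n); f=210/np.tan(np.radians(c["fovy"]/2))
    return np.array(c["xyz"]), Ro.from_euler("xyz",c["rotation"]).apply([(u-c["cx"])/f,(v-c["cy"])/f,1])
def plane(n,u,v,z):
    o,d=ray(n,u,v); return o+d*(z-o[2])/d[2]
def tri(a,b):
    (o1,d1),(o2,d2)=ray("scene",*a),ray("top",*b)
    t=np.linalg.lstsq(np.c_[d1,-d2],o2-o1,rcond=None)[0]
    p,q=o1+t[0]*d1,o2+t[1]*d2
    return (p+q)/2,np.linalg.norm(p-q)
def blobs(img,lo=(105,120,80),hi=(125,255,255)):
    m=cv2.inRange(cv2.cvtColor(img,cv2.COLOR_RGB2HSV),lo,hi)
    n,_,s,c=cv2.connectedComponentsWithStats(m)
    return [(s[i,4],c[i].round(1)) for i in range(1,n) if s[i,4]>40]
E
python3 - <<'E'
from h import *
S=cv2.imread("pics/scene0.png")[:,:,::-1];T=cv2.imread("pics/top0.png")[:,:,::-1]
bs,bt=blobs(S),blobs(T)
print(bs,bt)
pk=lambda b,p:min(b,key=lambda x:np.hypot(*(x[1]-p)))[1]
for a,b in (((412,292),(166,260)),((311,172),(310,262)),((318,364),(163,165))):
    a,b=pk(bs,a),pk(bt,b); print(a,b,tri(a,b),plane("scene",*a,.116),plane("top",*b,.116))
# arm end near the hinge, roughly
cv2.imwrite("pics/c.png",np.hstack([cv2.resize(S[270:370,320:430],(400,364),interpolation=2),cv2.resize(T[190:280,145:244],(400,364),interpolation=2)])[:,:,::-1])
E
```

```text
[(np.int32(2586), array([42.2, 13. ])), (np.int32(681), array([164.6,  93.7])), (np.int32(146), array([287.3,  91.8])), (np.int32(196), array([310.8, 171.6])), (np.int32(305), array([412.5, 291.6])), (np.int32(362), array([317.5, 364.1]))] [(np.int32(149), array([162.3, 164.7])), (np.int32(732), array([489.9, 214.7])), (np.int32(157), array([165. , 259.1])), (np.int32(145), array([309.4, 261.7])), (np.int32(197), array([420.1, 306.4]))]
[412.5 291.6] [165.  259.1] (array([0.49754583, 0.2201947 , 0.11278314]), np.float64(0.0007622783214722111)) [0.49897294 0.22110698 0.116     ] [0.49773918 0.21895817 0.116     ]
[310.8 171.6] [309.4 261.7] (array([ 0.48514049, -0.15516609,  0.11252118]), np.float64(0.00021501557816070392)) [ 0.4871196  -0.15303262  0.116     ] [ 0.48504637 -0.15486895  0.116     ]
[317.5 364.1] [162.3 164.7] (array([0.74956633, 0.23185373, 0.11320029]), np.float64(0.00027166096881831513)) [0.75034147 0.23228715 0.116     ] [0.74875777 0.23110485 0.116     ]
```

View pics/c.png

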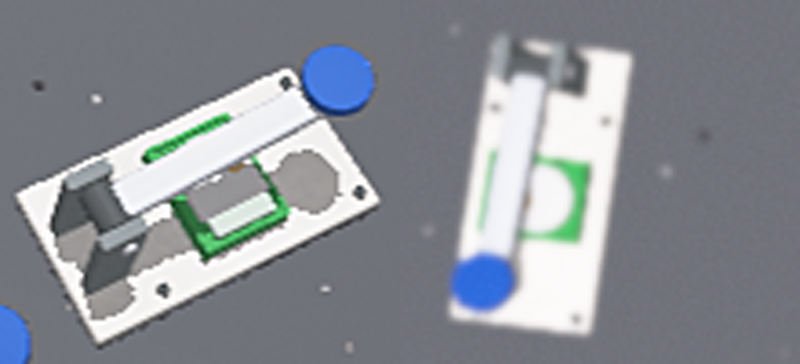

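The crop confirms it: silvery can in the green nest, blue pad at about (0.498, 0.219, 0.118). The fingers will shut as the tool moves over via a waypoint.

play_rows:
  deltas:
    - [0.08,-0.056,-0.02,0,0,-0.04,1]
    - [0.16,-0.11,-0.02,0,0,-0.08,1]
    - [0.24,-0.168,-0.02,0,0,-0.12,1]
    - [0.32,-0.224,-0.02,0,0,-0.16,1]
    - [0.4,-0.28,-0.02,0,0,-0.2,1]
    - [0.48,-0.336,-0.02,0,0,-0.25,1]
    - [0.56,-0.39,-0.02,0,0,-0.29,1]
    - [0.64,-0.448,-0.02,0,0,-0.33,1]
    - [0.72,-0.5,-0.02,0,0,-0.37,1]
    - [0.8,-0.56,-0.02,0,0,-0.41,1]

```text
clock: 1.1
position: [0.4819, -0.2168, 0.2413]
tool_rot: [3.142, 0.0, 1.147]
force: [0.9, 0.2, -0.2]
grip_width: 0.0001
finger_force: 0.0
```

```bash
cat > d.py <<'E'
import sys
from h import *
s=observe(); R=Ro.from_euler("xyz",s["tool_rot"])
t=np.array([float(a) for a in sys.argv[1:4]])
print("t",s["clock"],"q",s["qpos"].round(2),"p",s["position"].round(4),"rot",s["tool_rot"].round(3),"F",s["force"].round(1),"w",round(s["grip_width"],4))
print("units",(R.inv().apply(t-s["position"])/.5).round(4))
E
python3 d.py .498 .219 .2
```

```text
t 1.1 q [ 0.6   0.38 -0.38  1.83  0.17  0.97 -0.27] p [ 0.4819 -0.2168  0.2413] rot [3.142 0.    1.147] F [ 0.9  0.2 -0.2] w 0.0001
units [ 0.8079 -0.3288  0.0824]
```

play_rows:
  deltas:
    - [0.08,-0.033,0,0,0,-0.04,1]
    - [0.16,-0.066,0,0,0,-0.08,1]
    - [0.24,-0.1,0,0,0,-0.12,1]
    - [0.32,-0.13,0,0,0,-0.16,1]
    - [0.4,-0.165,0,0,0,-0.2,1]
    - [0.5,-0.2,0,0,0,-0.25,1]
    - [0.59,-0.24,0.02,0,0,-0.29,1]
    - [0.68,-0.277,0.04,0,0,-0.33,1]
    - [0.76,-0.31,0.06,0,0,-0.37,1]
    - [0.808,-0.329,0.082,0,0,-0.41,1]

```text
clock: 2.1
position: [0.4975, 0.2215, 0.1999]
tool_rot: [3.141, -0.001, 2.01]
force: [0.7, -1.2, 0.2]
grip_width: 0.0001
finger_force: 0.0
```

```bash
python3 d.py .498 .219 .14; python3 -c "
from h import *
S=grab_frame('scene');T=grab_frame('top');print(blobs(S),blobs(T))
cv2.imwrite('pics/c1.png',np.hstack([cv2.resize(S[200:350,310:500],(400,316)),cv2.resize(T[190:300,120:260],(400,316))])[:,:,::-1])"
```

```text
t 2.1 q [-0.04  0.5  -0.67  1.82  0.38  0.95 -0.43] p [0.4975 0.2215 0.1999] rot [ 3.141e+00 -1.000e-03  2.010e+00] F [ 0.7 -1.2  0.2] w 0.0001
units [-0.0051 -0.0014  0.1198]
[(np.int32(2586), array([42.2, 13. ])), (np.int32(680), array([164.7,  93.8])), (np.int32(144), array([287.2,  91.8])), (np.int32(196), array([310.8, 171.6])), (np.int32(307), array([412.5, 291.6])), (np.int32(362), array([317.5, 364.1]))] [(np.int32(149), array([162.3, 164.7])), (np.int32(726), array([489.9, 214.7])), (np.int32(154), array([164.7, 259.3])), (np.int32(144), array([309.5, 261.7])), (np.int32(197), array([420.1, 306.4]))]
```

View pics/c1.png

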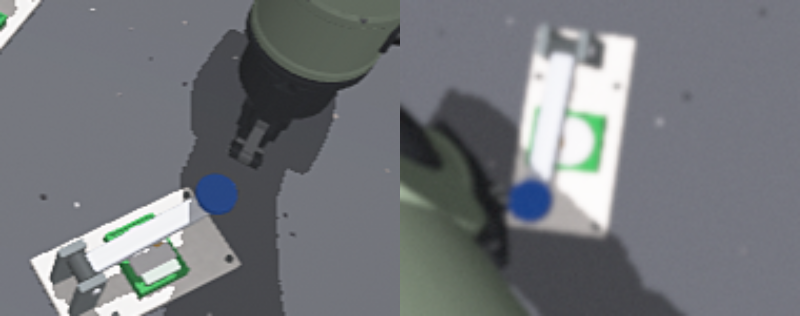

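```bash
python3 -c "
from h import *
print(plane('scene',426.5,277,.2))
def hit(p,n):
    c=get_calibration(n);f=210/np.tan(np.radians(c['fovy']/2));q=Ro.from_euler('xyz',c['rotation']).inv().apply(np.array(p)-c['xyz']);return q[:2]/q[2]*f+[c['cx'],c['cy']]
for n in('scene','top'):
  print(hit([.4975,.2215,.2],n),hit([.498,.219,.118],n),hit([.498,.219,.076],n),hit([.64,.2,.1],n))"
```

```text
[0.50060685 0.23041839 0.2       ]
[424.39342406 272.66595395] [412.38922101 290.16006752] [407.39242228 298.57485099] [351.50540012 322.31942392]
[153.77021393 258.78652966] [164.76250625 258.98937167] [169.28347027 259.18508321] [174.80096447 205.5762645 ]
```

play_rows:
  deltas:
    - [-0.005,-0.001,0.03,0,0,0,1]
    - [-0.005,-0.001,0.07,0,0,0,1]
    - [-0.005,-0.001,0.11,0,0,0,1]
    - [-0.005,-0.001,0.14,0,0,0,1]
    - [-0.005,-0.001,0.15,0,0,0,1]
    - [-0.005,-0.001,0.156,0,0,0,1]
    - [-0.005,-0.001,0.16,0,0,0,1]
    - [-0.005,-0.001,0.164,0,0,0,1]
    - [-0.005,-0.001,0.17,0,0,0,1]
    - [-0.005,-0.001,0.176,0,0,0,1]

```text
clock: 3.2
position: [0.499, 0.2154, 0.1127]
tool_rot: [3.141, -0.0, 2.003]
force: [-2.4, -0.7, 6.5]
grip_width: 0.0002
finger_force: 3.0
```

```bash
python3 d.py .492 .22 .078
```

```text
t 3.2 q [-0.09  0.62 -0.6   1.89  0.48  0.78 -0.52] p [0.499  0.2154 0.1127] rot [ 3.141 -0.     2.003] F [-2.4 -0.7  6.5] w 0.0002
units [ 0.0142 -0.0089  0.0695]
```

play_rows:
  deltas:
    - [0.001,-0.001,0.006,0,0,0,1]
    - [0.003,-0.002,0.013,0,0,0,1]
    - [0.004,-0.003,0.02,0,0,0,1]
    - [0.005,-0.004,0.027,0,0,0,1]
    - [0.006,-0.005,0.034,0,0,0,1]
    - [0.007,-0.006,0.041,0,0,0,1]
    - [0.008,-0.007,0.048,0,0,0,1]
    - [0.009,-0.008,0.055,0,0,0,1]
    - [0.01,-0.009,0.06,0,0,0,1]
    - [0.01,-0.009,0.064,0,0,0,1]

```text
clock: 4.2
position: [0.4939, 0.2174, 0.0811]
tool_rot: [3.14, 0.001, 2.002]
force: [1.9, -4.1, 12.1]
grip_width: -0.0001
finger_force: 6.1
```

```bash
python3 d.py .492 .22 .076
```

```text
t 4.2 q [-0.12  0.66 -0.56  1.92  0.53  0.71 -0.57] p [0.4939 0.2174 0.0811] rot [3.140e+00 1.000e-03 2.002e+00] F [ 1.9 -4.1 12.1] w -0.0001
units [ 0.0063 -0.0014  0.0102]
```

Slowly to the stop.

play_rows:
  deltas:
    - [0.001,-0.001,0.003,0,0,0,1]
    - [0.001,-0.001,0.006,0,0,0,1]
    - [0.001,-0.001,0.008,0,0,0,1]
    - [0.001,-0.001,0.01,0,0,0,1]
    - [0.001,-0.001,0.01,0,0,0,1]

```text
clock: 4.7
position: [0.4936, 0.2178, 0.0765]
tool_rot: [3.139, 0.001, 2.002]
force: [0.6, -6.2, 17.4]
grip_width: -0.0
finger_force: 8.6
```

play_rows:
  deltas:
    - [0,0,0.002,0,0,0,1]
    - [0,0,0.003,0,0,0,1]
    - [0,0,0.003,0,0,0,1]

```text
clock: 5.0
position: [0.4937, 0.2179, 0.0758]
tool_rot: [3.138, 0.002, 2.002]
force: [-3.5, -7.7, 34.4]
grip_width: 0.0003
finger_force: 17.3
```

At the hard stop (34 N). Hold.

play_rows:
  deltas:
    - [0,0,0,0,0,0,1]
    - [0,0,0,0,0,0,1]
    - [0,0,0,0,0,0,1]
    - [0,0,0,0,0,0,1]
    - [0,0,0,0,0,0,1]
    - [0,0,0,0,0,0,1]
    - [0,0,0,0,0,0,1]

```text
clock: 5.7
position: [0.4937, 0.2179, 0.0758]
tool_rot: [3.138, 0.002, 2.002]
force: [-2.4, -7.2, 33.9]
grip_width: 0.0003
finger_force: 17.1
```

```bash
python3 -c "
from h import *
S=grab_frame('scene');s=observe();print(s['clock'],s['force'],s['position'])
cv2.imwrite('pics/c2.png',cv2.resize(S[230:370,310:500],(570,420))[:,:,::-1])"
```

```text
5.75 [-2.37586892 -6.85510556 33.63135975] [0.49371947 0.21782781 0.07581132]
```

View pics/c2.png

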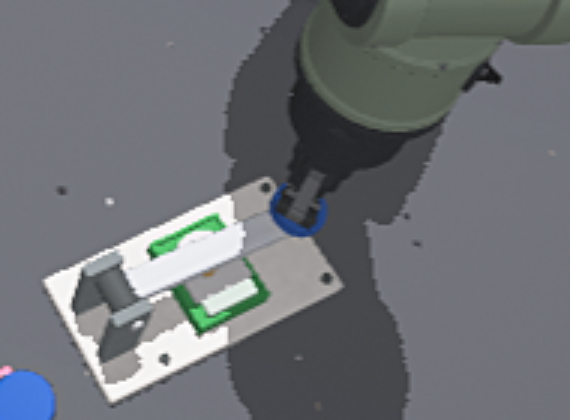

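The arm is fully down, with the fingers centred on the pad at crop (298,205) and the can in its nest. I'll hold a little longer, then release slowly at about 10 mm/s.

play_rows:
  deltas:
    - [0,0,0,0,0,0,1]
    - [0,0,0,0,0,0,1]
    - [0,0,0,0,0,0,1]
    - [0,0,0,0,0,0,1]
    - [0,0,0,0,0,0,1]
    - [0,0,0,0,0,0,1]
    - [0,0,0,0,0,0,1]

```text
clock: 6.45
position: [0.4937, 0.2179, 0.0758]
tool_rot: [3.138, 0.002, 2.002]
force: [-2.8, -7.8, 33.9]
grip_width: -0.0001
finger_force: 17.1
```

play_rows:
  deltas:
    - [0,0,-0.002,0,0,0,1]
    - [0,0,-0.004,0,0,0,1]
    - [-0.001,0.001,-0.006,0,0,0,1]
    - [-0.001,0.001,-0.008,0,0,0,1]
    - [-0.001,0.001,-0.01,0,0,0,1]
    - [-0.002,0.002,-0.012,0,0,0,1]
    - [-0.002,0.002,-0.014,0,0,0,1]
    - [-0.002,0.002,-0.016,0,0,0,1]
    - [-0.003,0.003,-0.018,0,0,0,1]
    - [-0.003,0.003,-0.02,0,0,0,1]

```text
clock: 7.45
position: [0.4941, 0.2175, 0.0845]
tool_rot: [3.141, 0.0, 2.003]
force: [-4.3, -0.8, 10.2]
grip_width: 0.0
finger_force: 4.8
```

play_rows:
  deltas:
    - [0,0,-0.002,0,0,0,1]
    - [0,0,-0.004,0,0,0,1]
    - [-0.001,0.001,-0.006,0,0,0,1]
    - [-0.001,0.001,-0.008,0,0,0,1]
    - [-0.001,0.001,-0.01,0,0,0,1]
    - [-0.002,0.002,-0.012,0,0,0,1]
    - [-0.002,0.002,-0.014,0,0,0,1]
    - [-0.002,0.002,-0.016,0,0,0,1]
    - [-0.003,0.003,-0.018,0,0,0,1]
    - [-0.003,0.003,-0.02,0,0,0,1]

```text
clock: 8.45
position: [0.4959, 0.2171, 0.0944]
tool_rot: [3.141, -0.0, 2.004]
force: [-3.9, 0.9, 7.9]
grip_width: -0.0
finger_force: 4.1
```

play_rows:
  deltas:
    - [0,0,-0.002,0,0,0,1]
    - [0,0,-0.004,0,0,0,1]
    - [-0.001,0.001,-0.006,0,0,0,1]
    - [-0.001,0.001,-0.008,0,0,0,1]
    - [-0.001,0.001,-0.01,0,0,0,1]
    - [-0.002,0.002,-0.012,0,0,0,1]
    - [-0.002,0.002,-0.014,0,0,0,1]
    - [-0.002,0.002,-0.016,0,0,0,1]
    - [-0.003,0.003,-0.018,0,0,0,1]
    - [-0.003,0.003,-0.02,0,0,0,1]

```text
clock: 9.45
position: [0.4982, 0.2165, 0.1045]
tool_rot: [3.14, -0.0, 2.003]
force: [-1.7, 0.5, 7.4]
grip_width: -0.0002
finger_force: 3.3
```

play_rows:
  deltas:
    - [0,0,-0.002,0,0,0,1]
    - [0,0,-0.004,0,0,0,1]
    - [0,0,-0.006,0,0,0,1]
    - [0,0,-0.008,0,0,0,1]
    - [0,0,-0.01,0,0,0,1]
    - [0,0,-0.012,0,0,0,1]
    - [0,0,-0.014,0,0,0,1]
    - [0,0,-0.016,0,0,0,1]
    - [0,0,-0.018,0,0,0,1]
    - [0,0,-0.02,0,0,0,1]

```text
clock: 10.45
position: [0.4981, 0.2158, 0.1139]
tool_rot: [3.141, 0.0, 2.003]
force: [3.4, 0.2, 5.2]
grip_width: 0.0002
finger_force: 2.4
```

play_rows:
  deltas:
    - [0,0,-0.002,0,0,0,1]
    - [0,0,-0.004,0,0,0,1]
    - [0,0,-0.006,0,0,0,1]
    - [0,0,-0.008,0,0,0,1]
    - [0,0,-0.01,0,0,0,1]
    - [0,0,-0.012,0,0,0,1]
    - [0,0,-0.014,0,0,0,1]
    - [0,0,-0.016,0,0,0,1]
    - [0,0,-0.018,0,0,0,1]
    - [0,0,-0.02,0,0,0,1]

```text
clock: 11.45
position: [0.4979, 0.2158, 0.1238]
tool_rot: [-3.141, -0.0, 2.003]
force: [-0.1, 0.2, 0.8]
grip_width: 0.0
finger_force: 0.0
```

play_rows:
  deltas:
    - [0,0,-0.01,0,0,0,1]
    - [0,0,-0.03,0,0,0,1]
    - [0,0,-0.07,0,0,0,1]
    - [0,0,-0.12,0,0,0,1]
    - [0,0,-0.17,0,0,0,1]
    - [0,0,-0.2,0,0,0,1]
    - [0,0,-0.2,0,0,0,1]

```text
clock: 12.15
position: [0.4988, 0.2162, 0.226]
tool_rot: [3.138, 0.0, 2.003]
force: [0.2, 0.0, 0.2]
grip_width: 0.0002
finger_force: 0.0
```

```bash
python3 -c "
from h import *
S=grab_frame('scene');s=observe();print(s['clock'],s['force'],s['position'],s['qd'].round(3));print([b for b in blobs(S)])
cv2.imwrite('pics/c3.png',S[:,:,::-1])"
```

```text
12.2 [ 0.18535614 -0.81001861 -0.98874349] [0.49836802 0.21582817 0.22456565] [-0.008  0.026  0.011  0.023  0.008 -0.015 -0.007]
[(np.int32(2586), array([42.2, 13. ])), (np.int32(680), array([164.7,  93.8])), (np.int32(144), array([287.2,  91.8])), (np.int32(196), array([310.8, 171.6])), (np.int32(307), array([412.4, 291.7])), (np.int32(362), array([317.5, 364.1]))]
```

View pics/c3.png

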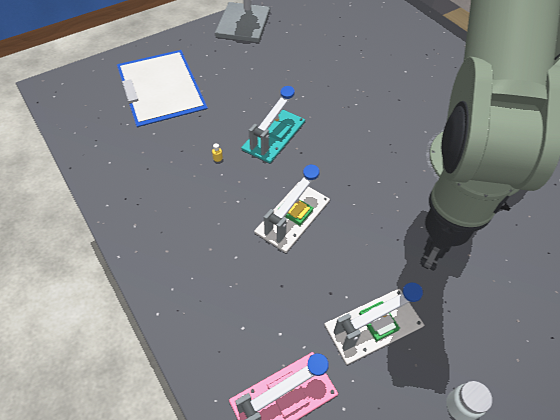

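The pad is home at (412,292), as at the start. The other presses have not moved, and the gripper is clear above.

```bash
python3 -c "
from workcell import *
print(job_done())"
```

```text
the job is handed in; nothing more can be done
None
```

The titanium press was pushed to its hard stop (about 34 N), held about 1.5 s, let up under the fingers over about 4 s to its rest, and handed in at about 12 s with the gripper clear and the yellow press untouched.

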